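Post into its foot, then third hand at the sprung stop

TASK

Take the longer of the two steel posts out of the grey rack, stand it upright in the foot's socket, fully home, and let go of it. Then take the foot by its grip block, slide it along the board, flat, square and centred on the stop plate, and press its front edge against the sprung stop with a steady push of about 10 N (the stop yields to about half its travel; never drive it to its hard end), so that a colleague can bolt it down. Your program finishes while still holding it pressed there; do not disturb the short post or the small vial that stands beside the board.

Things in the scene. Friction and masses are not known exactly. Their poses are not given: they have to be found in the camera images.
- board: Flat grey metal breadboard, 300 x 150 x 12 mm, fixed on the bench; origin at the centre of its underside, x along its length towards the stop. Its hole grid is only a surface pattern. Top at z = 12 mm.
- stop_unit: Sprung stop fixed on the far end of the board: grey housing 50 x 84 x 36 mm (x, y, z) with the sliding plate on rods in front of it. Origin at the centre of the housing's underside (on the board's top), 120 mm along the board's x from its centre; its x is the direction of pushing, the same as the board's x.
- stop_face (a point): Centre of the front face of the steel stop plate (64 mm wide, 10 mm thick, its edges 3 and 31 mm above the board; the point is 17 mm above the board). It moves with the plate; at rest it is 62 mm before the housing's centre.
- stop_plate (a joint): How far the stop plate is pushed in towards the housing along the stop's x, m: 0 at rest, hard end at 0.024. A spring of 800 N/m without preload pushes back: 0.0125 is 10 N.
- foot: Loose dark steel post foot, 0.5 kg: plate 130 x 60 x 12 mm (x, y, z), origin at the centre of its underside, x towards the front edge (65 mm from the origin) that meets the stop plate. It lies on the board, short of the stop, roughly facing it (yaw within 0.15 rad). On it: a round socket (outside 30 mm, bore 15.5 mm) whose axis is at x = +35 mm, and a grip block at x = -45 mm.
- socket_mouth (a point): Centre of the socket's mouth, on the foot, 56 mm above the foot's underside; the bore is 39 mm deep below it (floor 17 mm above the foot's underside).
- grip_block (a point): Centre of the top of the foot's grip block, 42 mm above the foot's underside: block 30 mm along x, 22 mm wide along y (grip it across y, from above), standing 30 mm above the foot's plate.
- rack: Grey plastic block 42 x 100 x 35 mm (x, y, z), fixed on the bench, with two round holes (14.5 mm wide, 25 mm deep, floor 10 mm above the bench) at y = -25 and +25 mm; origin at the centre of its underside.
- post_long: Plain round steel post, 13 mm in diameter, 110 mm long, 0.1 kg, the longer one, standing upright in one of the rack's holes; origin at the centre of its lower end, z along it upward.
- post_short: Short steel post, 13 mm in diameter, 70 mm long, standing in the other hole; stays there. Origin at the centre of its lower end.
- side_vial: Small capped glass vial, 21 mm wide, 45 mm high, standing loose on the bench just left of the board; a bystander. Origin at the centre of its underside.

How it is judged:
By the outcome, as a careful person would: the job done as asked, in the order asked, and still so for the second after the job is handed in, while the arm keeps its last pose, push and grip.
It also fails if it takes over 58 s, if anything falls off the work surface, if the arm or the gripper's body presses on something with over 40 N, if the wrist force passes 120 N, or if a joint passes its speed limit or range.

ROBOT

A 6-joint arm with a two-finger parallel gripper is mounted at the origin on the work surface; the furniture and walls round the work are solid. World frame = base frame: x ahead of the robot, y to its left, z up, the work surface at z = 0. Lengths are in m, angles in rad, forces in N, time in s.
With the tool pointing down it reaches from about 0.35 to 0.725 m from the base axis. Payload 6 kg.
Tool frame: the origin (TCP) lies at the very end of the fingers, on their centre line; the grasp point (between the pads) lies env.tcp_to_grasp behind it (env.tcp_to_grasp is the distance from the TCP to the grasp point, in m); z points along the fingers, y is the line along which they close (so a half turn about z gives the same grasp; the last joint's range is limited). The gripper opens to 85 mm and grips with 20 to 120 N. Pads are 22 mm wide; open, the fingers measure 114 mm over their backs; the gripper's body (76 mm by 85 mm) begins 54 mm behind the grasp point. The pads swing forward as they close: fully open they stand 13 mm farther back than shut.
Start: joints at [-0.766, 0.04, 0.085, 0, -1.615, -0.334], TCP at [0.272, -0.535, 0.231] pointing down, gripper open.
Joint ranges: [-2.56, 2.56], [-1.29, 2.01], [-1.08, 1.49], [-3.29, 1.98], [-2.81, -0.18], [-2.99, 2.99]. Speed limits (rad/s): [2.57, 2.57, 3.01, 3.14, 3.14, 3.14].

INTERFACE

Orientations are given as a unit quaternion [w, x, y, z].
In Python, from plant import env gives the robot as it stands.
- The arm moves only by the tool apply_moves, never from a script. Its argument "series" is a list that holds one entry, the list of rows, each a list of 7 numbers: the shift along the tool's x, y, z in units of 30 mm (1.0 is 30 mm), then the turn, a rotation vector about the tool's x, y, z in units of 6 degrees (1.0 is 6 degrees), then the closure in counts, from 0 (fully open) to 255 (shut). In form: [[[dx, dy, dz, wx, wy, wz, fingers], ...]]. A call has exactly 10 rows; each row is the pose to reach, as a shift and turn from the pose commanded when the call began, along the tool's axes at that moment; what a row does not reach only later rows make up. A row lasts 1/12 s, in which the tool goes at most 41.7 mm and 7.16 degrees, less where a joint would pass 70% of its speed; a pose out of reach is approached as far as the arm can. A call with a gripper value outside its range is refused whole. The fingers move at their own pace and stop on an object; "newtons" is the grip in N (left out, the last holds). Time passes only in rows, so rows that repeat a pose let the fingers close, or fill a call up. It gives the time, the measured TCP pose, the force, the opening and the grip force at its end, in the units of the state.
- env.state(): the state, without advancing time (a new reading comes with each control period).
- env.capture(name): name is "scene" or "side" or "wrist"; returns a dict with "pixels" (400x640x3 uint8, red, green, blue), "mtx" (3x3 intrinsics, pixels), "rvec" (rotation vector, rad) and "tvec" (3), from world to camera coordinates, as OpenCV has them. Camera axes: x right, y down, z forward; pixel columns grow to the right and rows downward; lengths in m; the calibration is good to about 2 mm. A picture is of the moment at which its call begins. There is no depth.
- env.close_job(): hands the job in; it is judged then, once.
The state is a dict: "t": time; "qpos": joint angles; "qvel": joint speeds; "tau": joint torques, N m; "tool_pos": TCP position; "tool_rot": TCP orientation; "force": force on the tool from outside, world axes, zero at the start; "moment": the same for the moment, N m; "gripper_width": finger opening in m; "gripper_force": force on a finger pad.
Only numpy, scipy, OpenCV 4.12 (cv2) and the standard library are available. Lean on these libraries where they do the work, as an engineer would, in place of code of your own. Each camera call takes 0.05 s, during which the arm holds its last target. There are 200 camera calls.

## Working session

There is one attempt and no reset: what is moved stays moved. The work goes in short steps, Python scripts to look and compute and a tool call to move; the robot and the scene stay as the last step left them, time stands still between calls to the robot, and variables do not carry over. Pictures are saved under pics/ and viewed, at most 10 in all, crops included, and the job is handed in when it is done.

Besides the shell and the picture viewer there is one more tool, called after "Call:" by a JSON object that holds its "api" and its "payload", one argument or row to a line. apply_moves: Moves the arm, as the interface text tells. Its arguments: {"type":"object","properties":{"series":{"type":"array"},"newtons":{"type":"number"}},"required":["series"]}

```bash
mkdir -p pics; cat > h.py <<'E'
import numpy as np, cv2, json
from plant import env
from scipy.spatial.transform import Rotation as R
def snap(n,f,save=True):
    c=env.capture(n); cv2.imwrite(f'pics/{f}.png',c['pixels'][:,:,::-1])
    np.savez(f'pics/{f}.npz',K=c['mtx'],r=c['rvec'],t=c['tvec']); return c
def load(f):
    d=np.load(f'pics/{f}.npz'); return d['K'],R.from_rotvec(d['r'].ravel()).as_matrix(),d['t'].ravel()
def onz(f,u,v,z):
    K,Rm,t=load(f); d=Rm.T@np.linalg.inv(K)@np.array([u,v,1.]); o=-Rm.T@t
    return o+d*(z-o[2])/d[2]
def proj(f,P):
    K,Rm,t=load(f); p=(np.atleast_2d(P)@Rm.T+t)@K.T; return p[:,:2]/p[:,2:]
def tri(obs):
    A=[];b=[]
    for f,u,v in obs:
        K,Rm,t=load(f); P=K@np.c_[Rm,t]
        for q,i in((u,0),(v,1)):
            r=q*P[2]-P[i]; A.append(r[:3]); b.append(-r[3])
    return np.linalg.lstsq(np.array(A),np.array(b),rcond=None)[0]
def tool():
    s=env.state(); q=s['tool_rot']; return np.array(s['tool_pos']),R.from_quat([q[1],q[2],q[3],q[0]]),s
E
python3 - <<'E'
from h import *
for n in('scene','side'): snap(n,n+'0')
p,r,s=tool(); print(p,r.as_matrix().round(3),s['t'],env.tcp_to_grasp,s['gripper_width'],s['force'])
for f in('scene0','side0'):
    K,Rm,t=load(f); print(K.round(1).tolist(),(-Rm.T@t).round(3))
E
```

```text
[ 0.27210081 -0.53442328  0.2303867 ] [[-0.891 -0.454 -0.001]
 [-0.454  0.891  0.001]
 [ 0.     0.002 -1.   ]] 0.1 0.0187 0.08552707857207324 [ 0.10703706  0.63105661 -0.77797651]
[[450.0, 0.0, 320.7], [0.0, 450.0, 197.9], [0.0, 0.0, 1.0]] [0.23  0.664 0.448]
[[400.1, 0.0, 320.4], [0.0, 400.1, 200.2], [0.0, 0.0, 1.0]] [0.315 0.682 0.505]
```

View pics/scene0.png

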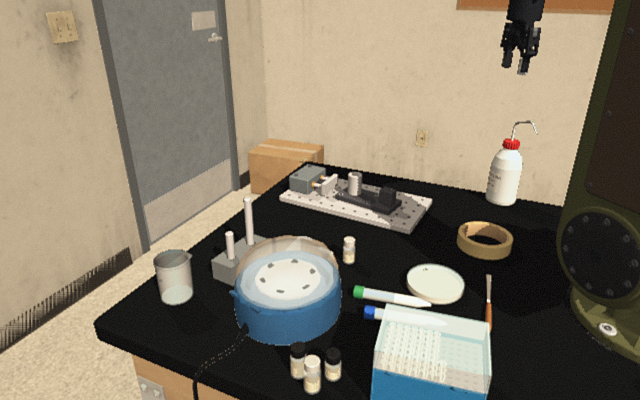

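View pics/side0.png

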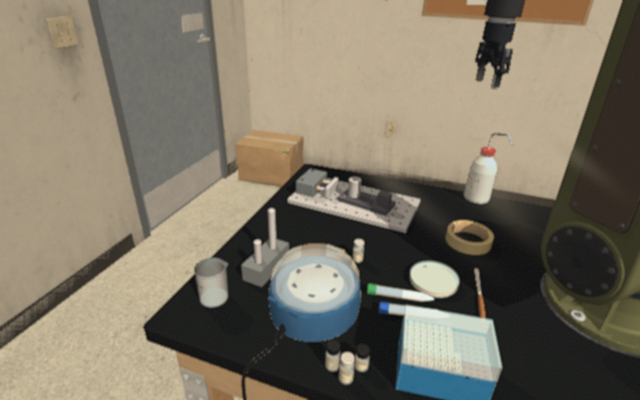

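The scene picture shows the board around (355,197) with the stop at its left end (315,180), the foot's socket at (354,183) and grip block at (388,196). The rack is at (240,258), with the long post's top at (248,199), the short post's at (230,233) and the vial at (349,249). The side view shows the same layout: long post top (271,210), short (257,242), vial (358,250). Next I enlarge these areas.

```bash
python3 - <<'E'
from h import *
def crop(f,x,y,w,h,s): return cv2.resize(cv2.imread(f'pics/{f}.png')[y:y+h,x:x+w],None,fx=s,fy=s,interpolation=cv2.INTER_CUBIC)
cv2.imwrite('pics/c1.png',crop('scene0',275,155,160,80,5))
a=crop('scene0',205,190,80,100,5); b=crop('side0',235,200,80,100,5)
cv2.imwrite('pics/c2.png',np.hstack([a,b]))
E
```

```text
(no output)
```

View pics/c1.png

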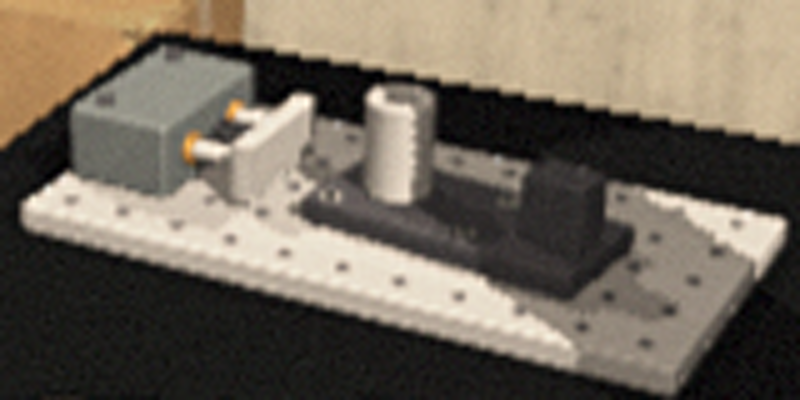

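View pics/c2.png

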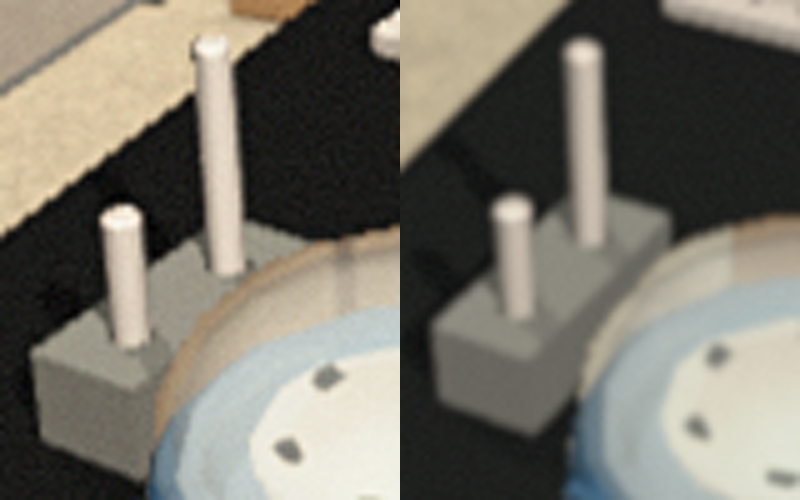

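c1 shows the board's top corners at about (22,207), (675,365), (787,225) and (155,38). The socket mouth is at (400,94), the grip block's top at (565,170), the foot's rear corners at (567,285) and (632,228), and the stop plate's top at (280,115). c2 shows the long post's top at (212,45) and (183,50), and the short post's at (122,215) and (112,203).

```bash
python3 - <<'E'
from h import *
f=lambda x0,y0,u,v:(x0+(u+.5)/5-.5,y0+(v+.5)/5-.5)
c1=lambda u,v,z:onz('scene0',*f(275,155,u,v),z)
for n,u,v,z in [('bNL',22,207,.012),('bNR',675,365,.012),('bFR',787,222,.012),('bFL',155,36,.012),('mouth',400,94,.068),('grip',565,170,.054),('fRN',567,287,.024),('fRF',632,230,.024),('fFN',303,207,.024),
 ('plateN',240,145,.043),('plateF',305,97,.043)]:
    print(n,c1(u,v,z).round(4))
a=f(205,190,212,45);b=f(235,200,183,50);print('long',onz('scene0',*a,.12),onz('side0',*b,.12),tri([('scene0',*a),('side0',*b)]))
a=f(205,190,122,215);b=f(235,200,112,203);print('short',onz('scene0',*a,.08),onz('side0',*b,.08))
a=f(205,190,228,268);b=f(235,200,590-400,240);print('longbase',onz('scene0',*a,.035),onz('side0',*b,.035))
print('vial',onz('scene0',349,250,.0225),onz('side0',358.5,251,.0225))
E
```

```text
bNL [ 0.6849 -0.1076  0.012 ]
bNR [ 0.388 -0.094  0.012]
bFR [ 0.3758 -0.2372  0.012 ]
bFL [ 0.7227 -0.3147  0.012 ]
mouth [ 0.5345 -0.1741  0.068 ]
grip [ 0.4555 -0.1596  0.054 ]
fRN [ 0.439  -0.1159  0.024 ]
fRF [ 0.4294 -0.1769  0.024 ]
fFN [ 0.5634 -0.1379  0.024 ]
plateN [ 0.5973 -0.1467  0.043 ]
plateF [ 0.5925 -0.2074  0.043 ]
long [0.61479948 0.11435887 0.12      ] [0.6118956  0.12074839 0.12      ] [0.60846073 0.12496996 0.12485895]
short [0.62032809 0.16278474 0.08      ] [0.61863302 0.1673488  0.08      ]
longbase [0.61434115 0.11555969 0.035     ] [0.61125721 0.12300551 0.035     ]
vial [0.45932595 0.04498002 0.0225    ] [0.45686279 0.05341138 0.0225    ]
```

```bash
cat >> h.py <<'E'
def plan(pos,yawy):
    """units of shift (start frame) and tool-z turn to bring TCP to pos, tool y at world yaw yawy (deg), tool down"""
    p,r,s=tool(); y=r.apply([0,1,0]); x=np.cross([np.cos(np.radians(yawy)),np.sin(np.radians(yawy)),0],[0,0,-1])
    T=np.c_[x,[np.cos(np.radians(yawy)),np.sin(np.radians(yawy)),0],[0,0,-1]]
    return (r.inv().apply(np.array(pos)-p)/.03).round(3),(np.degrees((r.inv()*R.from_matrix(T)).as_rotvec())/6).round(3)
E
python3 - <<'E'
from h import *
snap('wrist','w0'); p,r,s=tool(); K,Rm,t=load('w0'); print('cam in tool',r.inv().apply(-Rm.T@t-p).round(4)); print('cam axes in tool',(r.as_matrix().T@Rm.T).round(3),K[0,0])
for n,u,v,z in [('bottle',505,200,0),('centr.near',287,330,0),('centr.left',240,290,.06),('centr.right',338,290,.06),('centr.far',290,240,.09),('beaker',174,260,.03),('tape',485,245,0.02)]:
    print(n,onz('scene0',u,v,z).round(3))
print(onz('side0',315,285,.07),onz('side0',480,200,0))
print(plan([.56,.06,.30],174))
E
```

```text
cam in tool [ 0.0708  0.0005 -0.1438]
cam axes in tool [[ 0.   -0.96 -0.28]
 [ 1.    0.    0.  ]
 [-0.   -0.28  0.96]] 316.7724462821739
bottle [ 0.231 -0.327  0.   ]
centr.near [0.475 0.242 0.   ]
centr.left [0.538 0.257 0.06 ]
centr.right [0.416 0.2   0.06 ]
centr.far [0.514 0.155 0.09 ]
beaker [0.704 0.206 0.03 ]
tape [ 0.248 -0.077  0.02 ]
[0.48282896 0.22784504 0.07      ] [ 0.23131262 -0.30511363  0.        ]
(array([-17.542,  13.31 ,  -2.301]), array([ 1.300e-02,  5.000e-03, -9.504e+00]))
```

```bash
python3 - <<'E'
from h import *
print(plan([.53,-.12,.30],174))
E
```

```text
(array([-13.929,   8.416,  -2.307]), array([ 1.300e-02,  5.000e-03, -9.504e+00]))
```

Call:
{"api": "apply_moves", "payload": {
  "series": [
    [[-1.2,0.7,-1.5,0,0,-1,0],[-2.5,1.5,-2.3,0,0,-2,0],[-3.7,2.2,-2.3,0,0,-3,0],[-5,3,-2.3,0,0,-4,0],[-6.2,3.7,-2.3,0,0,-5,0],[-7.4,4.5,-2.3,0,0,-6,0],[-8.6,5.2,-2.3,0,0,-7,0],[-9.8,5.9,-2.3,0,0,-8,0],[-11,6.6,-2.3,0,0,-9,0],[-12,7.3,-2.3,0,0,-9.5,0]]
  ]
}}

```text
t: 0.98
tool_pos: [0.4812, -0.1969, 0.3002]
tool_rot: [0.0, -0.671, 0.741, 0.0]
force: [0.9, -0.7, -1.1]
gripper_width: 0.0855
gripper_force: 0.0
```

```bash
python3 - <<'E'
from h import *
print(tool()[0],tool()[2]['t'],plan([.53,-.12,.30],174))
E
```

```text
[ 0.48116641 -0.1968592   0.30016966] 0.9833 (array([-2.711, -1.365,  0.006]), array([-0.   ,  0.002,  0.049]))
```

Call:
{"api": "apply_moves", "payload": {
  "series": [
    [[-0.8,-0.4,0,0,0,0,0],[-1.6,-0.8,0,0,0,0,0],[-2.4,-1.2,0,0,0,0,0],[-2.7,-1.35,0,0,0,0,0],[-2.7,-1.35,0,0,0,0,0],[-2.7,-1.35,0,0,0,0,0],[-2.7,-1.35,0,0,0,0,0],[-2.7,-1.35,0,0,0,0,0],[-2.7,-1.35,0,0,0,0,0],[-2.7,-1.35,0,0,0,0,0]]
  ]
}}

```text
t: 1.82
tool_pos: [0.529, -0.1233, 0.3005]
tool_rot: [0.0, -0.669, 0.744, -0.0]
force: [0.1, -0.2, 0.8]
gripper_width: 0.0853
gripper_force: 0.0
```

```bash
python3 - <<'E'
from h import *
snap('wrist','w1'); im=cv2.imread('pics/w1.png'); 
P=np.array([[.39,-.094,.012],[.376,-.237,.012],[.72,-.3,.012],[.685,-.107,.012],[.6125,.118,.12]]); print(proj('w1',P).round(0).tolist())
cv2.imwrite('pics/w1b.png',cv2.resize(im,None,fx=1.25,fy=1.25,interpolation=cv2.INTER_CUBIC))
print(plan([.605,.105,.25],174))
E
```

```text
[[425.0, 168.0], [435.0, 56.0], [154.0, 33.0], [214.0, 181.0], [278.0, 367.0]]
(array([-7.829, -1.712,  1.682]), array([-0.002,  0.001, -0.013]))
```

View pics/w1b.png

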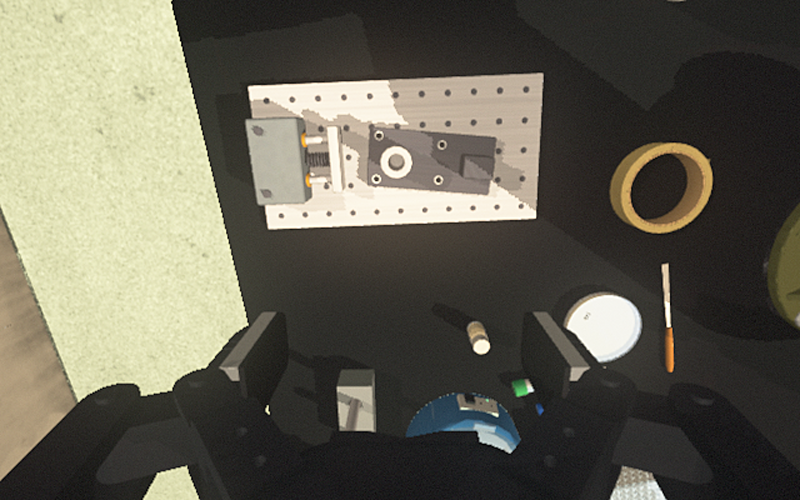

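The wrist view shows the stop housing at (277,161), the stop plate's front at (341,158), the socket mouth at (398,162) and the grip block at (477,168). The foot's corners are (371,124), (497,138) and (490,194). The board's corners are (250,86), (543,73), (536,219) and (268,230), and the vial is at (480,345). Next I go above the rack.

Call:
{"api": "apply_moves", "payload": {
  "series": [
    [[-1.2,-0.3,0.2,0,0,0,0],[-2.4,-0.6,0.5,0,0,0,0],[-3.6,-0.9,0.8,0,0,0,0],[-4.8,-1.2,1,0,0,0,0],[-5.5,-1.45,1,0,0,0,40],[-6.2,-1.7,1,0,0,0,80],[-6.5,-1.7,1,0,0,0,100],[-6.5,-1.7,1,0,0,0,100],[-6.5,-1.7,1,0,0,0,100],[-6.5,-1.7,1,0,0,0,100]]
  ]
}}

```text
t: 2.7
tool_pos: [0.6003, 0.065, 0.2708]
tool_rot: [0.0, -0.669, 0.744, -0.0]
force: [-1.0, -1.2, 0.1]
gripper_width: 0.0519
gripper_force: 0.0
```

```bash
python3 - <<'E'
from h import *
snap('wrist','w2'); im=cv2.imread('pics/w2.png'); print(tool()[0])
print(proj('w2',[[.6125,.118,.12],[.6125,.118,.035],[.619,.166,.08]]).round(0).tolist())
cv2.imwrite('pics/w2b.png',cv2.resize(im[100:400,160:480],None,fx=2,fy=2,interpolation=cv2.INTER_CUBIC))
g=lambda u,v,z:onz('w1',(u+.5)/1.25-.5,(v+.5)/1.25-.5,z)
for n,u,v,z in [('bFL',250,86,.012),('bFR',543,73,.012),('bNR',536,219,.012),('bNL',268,230,.012),('h1',246,121,.048),('h2',301,117,.048),('h3',307,203,.048),('h4',256,205,.048),('f1',371,124,.024),('f2',497,138,.024),('f3',490,194,.024),('f4',368,184,.024),('mouth',398,162,.068),('vialtop',482,346,.045),('pl1',341,126,.043),('pl2',341,192,.043)]: print(n,g(u,v,z).round(4))
E
```

```text
[0.60030448 0.06490148 0.27085362]
[[317.0, 234.0], [318.0, 207.0], [316.0, 259.0]]
bFL [ 0.673  -0.2535  0.012 ]
bFR [ 0.3765 -0.2342  0.012 ]
bNR [ 0.3855 -0.084   0.012 ]
bNL [ 0.6852 -0.1031  0.012 ]
h1 [ 0.6708 -0.2183  0.048 ]
h2 [ 0.618  -0.2164  0.048 ]
h3 [ 0.6267 -0.1341  0.048 ]
h4 [ 0.6784 -0.1376  0.048 ]
f1 [ 0.5544 -0.2036  0.024 ]
f2 [ 0.4278 -0.1763  0.024 ]
f3 [ 0.4376 -0.1195  0.024 ]
f4 [ 0.5654 -0.1438  0.024 ]
mouth [ 0.5303 -0.1663  0.068 ]
vialtop [0.4586 0.0489 0.045 ]
pl1 [ 0.5821 -0.2043  0.043 ]
pl2 [ 0.5917 -0.1409  0.043 ]
```

View pics/w2b.png

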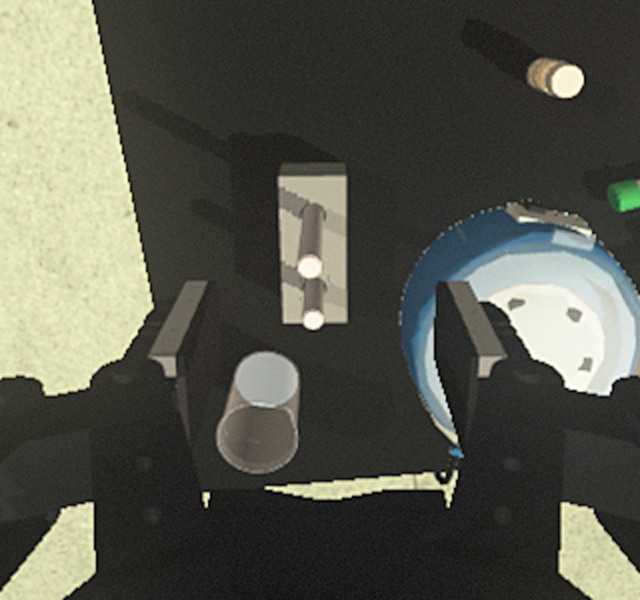

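The rack view shows the long post's top at (310,266) with its base at (315,208). The short post's top is at (313,320), and the beaker and blue centrifuge are clear of the fingers.

```bash
python3 - <<'E'
from h import *
g=lambda u,v,z:onz('w2',160+(u+.5)/2-.5,100+(v+.5)/2-.5,z)
for n,u,v,z in [('Ltop',310,266,.12),('Lbase',315,206,.035),('Stop',313,319,.08),('r1',279,176,.035),('r2',346,176,.035),('r3',347,322,.035),('r4',282,322,.035)]: print(n,g(u,v,z).round(4))
L=g(310,266,.12); print(proj('scene0',L),proj('side0',L))
print(plan([L[0],L[1],.066],175.5))
E
```

```text
Ltop [0.6144 0.1166 0.12  ]
Lbase [0.6129 0.1118 0.035 ]
Stop [0.6193 0.1665 0.08  ]
r1 [0.6329 0.0901 0.035 ]
r2 [0.5917 0.0945 0.035 ]
r3 [0.6007 0.1941 0.035 ]
r4 [0.6436 0.1895 0.035 ]
[[246.4569568  199.20635792]] [[271.00189905 208.26418869]]
(array([-1.762, -0.279,  6.829]), array([-0.007,  0.002, -0.265]))
```

Call:
{"api": "apply_moves", "payload": {
  "series": [
    [[-1,-0.2,0,0,0,0,100],[-1.76,-0.29,0.5,0,0,0,100],[-1.76,-0.29,1.5,0,0,0,100],[-1.76,-0.29,2.5,0,0,0,100],[-1.76,-0.29,3.5,0,0,0,100],[-1.76,-0.29,3.9,0,0,0,100],[-1.76,-0.29,3.9,0,0,0,100],[-1.76,-0.29,3.9,0,0,0,100],[-1.76,-0.29,3.9,0,0,0,100],[-1.76,-0.29,3.9,0,0,0,100]]
  ]
}}

```text
t: 3.58
tool_pos: [0.6158, 0.1176, 0.1562]
tool_rot: [0.002, -0.669, 0.743, -0.001]
force: [-0.2, 0.5, 0.2]
gripper_width: 0.0518
gripper_force: 0.0
```

```bash
python3 - <<'E'
from h import *
snap('wrist','w3'); p,r,s=tool(); print(p)
# expected post top vs finger mid direction
print('proj est post top',proj('w3',[[.6145,.1168,.12]]),'tcp',proj('w3',p[None]),'below tcp at .12',proj('w3',[[p[0],p[1],.12]]))
im=cv2.imread('pics/w3.png'); cv2.imwrite('pics/w3b.png',cv2.resize(im[130:370,200:440],None,fx=2.5,fy=2.5,interpolation=cv2.INTER_CUBIC))
print(plan([.6145,.1168,.066],174))
E
```

```text
[0.61558057 0.11770864 0.15573405]
proj est post top [[325.32890819 223.85036387]] tcp [[323.55166484 251.71689012]] below tcp at .12 [[323.71526844 225.41290631]]
(array([0.039, 0.042, 2.991]), array([-0.03 ,  0.016, -0.006]))
```

View pics/w3b.png

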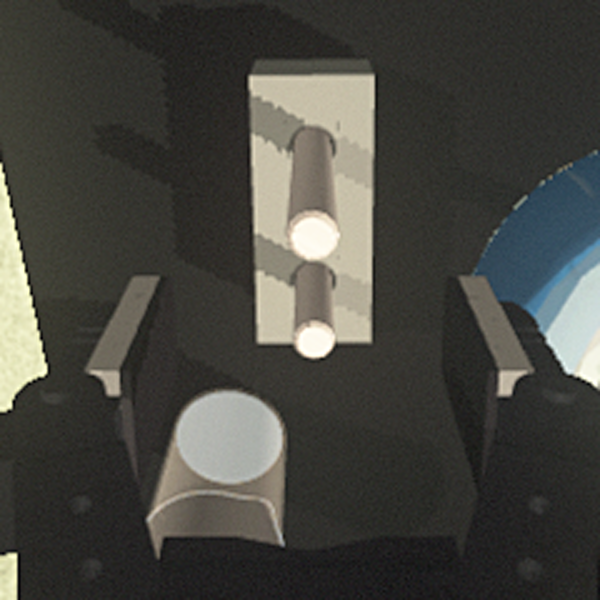

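The long post's top is at (314,235), within half a pixel of where I predicted it. The fingers straddle it evenly, so I descend and grip.

Call:
{"api": "apply_moves", "payload": {
  "series": [
    [[0.04,0.04,0.8,0,0,0,100],[0.04,0.04,1.6,0,0,0,100],[0.04,0.04,2.3,0,0,0,100],[0.04,0.04,2.8,0,0,0,100],[0.04,0.04,3,0,0,0,100],[0.04,0.04,3,0,0,0,140],[0.04,0.04,3,0,0,0,180],[0.04,0.04,3,0,0,0,220],[0.04,0.04,3,0,0,0,255],[0.04,0.04,3,0,0,0,255]]
  ],
  "newtons": 40
}}

```text
t: 4.47
tool_pos: [0.6145, 0.1168, 0.0654]
tool_rot: [0.002, -0.669, 0.743, -0.001]
force: [0.3, -0.3, 3.8]
gripper_width: 0.0121
gripper_force: 39.2
```

Call:
{"api": "apply_moves", "payload": {
  "series": [
    [[0,0,0,0,0,0,255],[0,0,0,0,0,0,255],[0,0,0,0,0,0,255],[0,0,-0.2,0,0,0,255],[0,0,-0.5,0,0,0,255],[0,0,-1,0,0,0,255],[0,0,-1.7,0,0,0,255],[0,0,-2.4,0,0,0,255],[0,0,-3,0,0,0,255],[0,0,-3,0,0,0,255]]
  ]
}}

```text
t: 5.3
tool_pos: [0.6147, 0.1167, 0.1581]
tool_rot: [0.003, -0.669, 0.743, -0.001]
force: [0.3, 0.5, 0.9]
gripper_width: 0.0117
gripper_force: 39.3
```

```bash
python3 - <<'E'
from h import *
print(plan([.5303,-.12,.20],174),plan([.5303,-.1663,.172],174),tool()[2]['force'])
E
```

```text
(array([ 8.14 ,  1.963, -1.426]), array([-0.051,  0.021, -0.004])) (array([ 9.676,  1.806, -0.495]), array([-0.051,  0.021, -0.004])) [0.3472535  0.52674111 0.94474452]
```

Call:
{"api": "apply_moves", "payload": {
  "series": [
    [[1,0.1,-0.3,0,0,0,255],[2.2,0.4,-0.5,-0.05,0.02,0,255],[3.4,0.6,-0.5,-0.05,0.02,0,255],[4.6,0.8,-0.5,-0.05,0.02,0,255],[5.8,1,-0.5,-0.05,0.02,0,255],[7,1.3,-0.3,-0.05,0.02,0,255],[8.2,1.5,0,-0.05,0.02,0,255],[9.2,1.7,0.2,-0.05,0.02,0,255],[9.68,1.81,0.4,-0.05,0.02,0,255],[9.68,1.81,0.4,-0.05,0.02,0,255]]
  ]
}}

```text
t: 6.13
tool_pos: [0.5265, -0.1688, 0.1388]
tool_rot: [-0.004, -0.668, 0.744, 0.003]
force: [0.8, 1.3, -1.0]
gripper_width: 0.012
gripper_force: 39.3
```

```bash
python3 - <<'E'
from h import *
snap('wrist','w4');snap('scene','s4');snap('side','d4'); p,r,s=tool(); print(p,plan([.5303,-.1663,.145],174))
def crop(f,x,y,w,h,k): return cv2.resize(cv2.imread(f'pics/{f}.png')[y:y+h,x:x+w],(int(w*k),int(h*k)),interpolation=cv2.INTER_CUBIC)
m=proj('w4',[[.5303,-.1663,.068]])[0]; b=proj('w4',[p-[0,0,.0554]])[0]; print('wrist',m,b)
for f in('s4','d4'): print(f,proj(f,[[.5303,-.1663,.068],p-[0,0,.0554]]).round(1).tolist())
print('crop origins 255 130 (w), 325 130 (s,d)')
a=crop('w4',220,80,200,150,4); s=[crop(f,315,130,80,60,5) for f in('s4','d4')]
cv2.imwrite('pics/w4b.png',np.vstack([a[:300*2][:600],])); cv2.imwrite('pics/s4b.png',np.hstack(s))
E
```

```text
[ 0.52871738 -0.16621611  0.14084341] (array([-0.003, -0.052, -0.139]), array([ 0.059, -0.016, -0.007]))
wrist [317.38738608 211.64596744] [319.55570145 220.0110331 ]
s4 [[355.1, 175.0], [356.1, 167.6]]
d4 [[355.4, 178.1], [356.5, 171.8]]
crop origins 255 130 (w), 325 130 (s,d)
```

View pics/w4b.png

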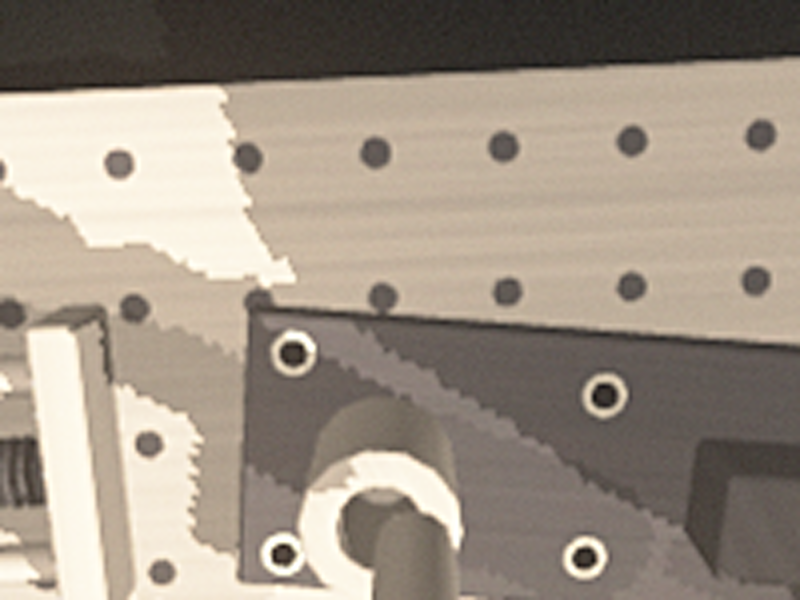

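The picture shows the socket mouth centred at (381,528) and the post's lower end at about (415,551). The arm was still settling, so I convert both with the pose of that moment.

```bash
python3 - <<'E'
from h import *
g=lambda u,v,z:onz('w4',220+(u+.5)/4-.5,80+(v+.5)/4-.5,z)
r0=R.from_quat([-.668,.744,.003,-.004]); p0=np.array([.5265,-.1688,.1388])
b=p0+r0.apply([0,0,.0554]); print('bottom kin',b,proj('w4',b[None]))
print('bottom seen',g(415,551,b[2])); m=g(381,528,.068); print('mouth',m)
# foot: upper-left corner & screw centres on plate top, holes
print('front far corner',g(247,308,.024),'front edge low',g(243,578,.024),'far edge right',g(797,348,.024))
print('plate face',g(110,330,.043)[:2])
p,r,s=tool();print('now',p,'bottom now',p+r.apply([0,0,.0554]),r.as_matrix().round(4)[:,2],s['t'])
E
```

```text
bottom kin [ 0.5259481  -0.16884876  0.08340277] [[323.24974241 214.81808399]]
bottom seen [ 0.52606066 -0.1670418   0.08340277]
mouth [ 0.53208489 -0.16651609  0.068     ]
front far corner [ 0.55629587 -0.20201556  0.024     ] front edge low [ 0.56571316 -0.14363353  0.024     ] far edge right [ 0.4441668  -0.18124657  0.024     ]
plate face [ 0.58018151 -0.20341364]
now [ 0.52871738 -0.16621611  0.14084341] bottom now [ 0.52836831 -0.16627469  0.08544455] [-0.0063 -0.0011 -1.    ] 6.2833
```

Call:
{"api": "apply_moves", "payload": {
  "series": [
    [[0,-0.06,0,0,0,0,255],[0,-0.06,0,0,0,0,255],[0,-0.06,0,0,0,0,255],[0,-0.06,0,0,0,0,255],[0,-0.06,0.1,0,0,0,255],[0,-0.06,0.1,0,0,0,255],[0,-0.06,0.1,0,0,0,255],[0,-0.06,0.1,0,0,0,255],[0,-0.06,0.1,0,0,0,255],[0,-0.06,0.1,0,0,0,255]]
  ]
}}

```text
t: 7.12
tool_pos: [0.5307, -0.1668, 0.1383]
tool_rot: [-0.002, -0.669, 0.743, 0.001]
force: [-0.2, 0.6, -1.1]
gripper_width: 0.0121
gripper_force: 39.3
```

```bash
python3 - <<'E'
from h import *
p,r,s=tool(); snap('wrist','w5'); snap('scene','s5'); p1=tool()[0]; print(p,p1,plan([.532,-.1665,.142],174))
b=p+r.apply([0,0,.0554]); print(b,proj('w5',[b,[.5321,-.1665,.068]]),proj('s5',[b,[.5321,-.1665,.068]]))
def crop(f,x,y,w,h,k): return cv2.resize(cv2.imread(f'pics/{f}.png')[y:y+h,x:x+w],(int(w*k),int(h*k)),interpolation=cv2.INTER_CUBIC)
cv2.imwrite('pics/w5b.png',np.hstack([crop('w5',280,180,80,100,5),crop('s5',320,125,80,100,5)]))
E
```

```text
[ 0.53066182 -0.16677961  0.13832814] [ 0.53065187 -0.16679382  0.1382988 ] (array([-0.014, -0.043, -0.124]), array([ 0.05 , -0.019, -0.005]))
[ 0.53036449 -0.16686196  0.082929  ] [[323.18536148 214.85974967]
 [320.70969421 208.61422645]] [[355.47773475 168.45714873]
 [354.38209048 174.86868224]]
```

View pics/w5b.png

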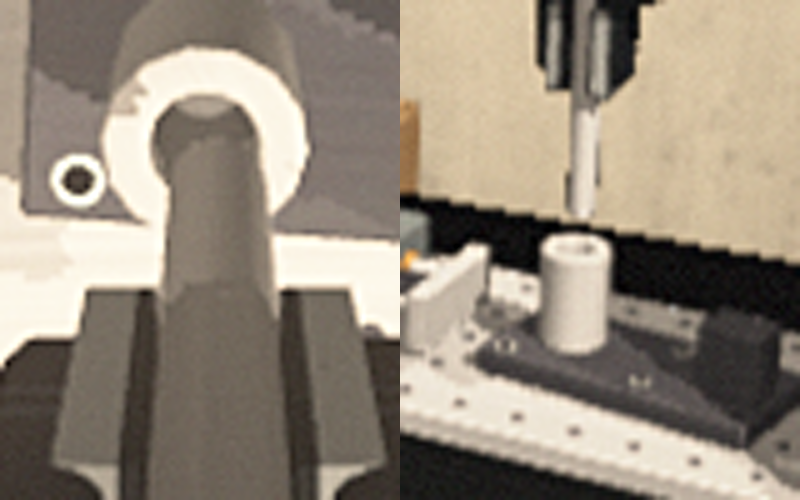

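The mouth is centred at (205,146) and the post's end at about (217,186). The post therefore has to go 1.7 mm in +x, with y about right. I correct that and start lowering gently.

Call:
{"api": "apply_moves", "payload": {
  "series": [
    [[0,-0.045,0,0.05,-0.02,0,255],[0,-0.045,0.1,0.05,-0.02,0,255],[0,-0.045,0.2,0.05,-0.02,0,255],[0,-0.045,0.3,0.05,-0.02,0,255],[0,-0.045,0.4,0.05,-0.02,0,255],[0,-0.045,0.5,0.05,-0.02,0,255],[0,-0.045,0.6,0.05,-0.02,0,255],[0,-0.045,0.65,0.05,-0.02,0,255],[0,-0.045,0.7,0.05,-0.02,0,255],[0,-0.045,0.7,0.05,-0.02,0,255]]
  ]
}}

```text
t: 8.05
tool_pos: [0.5318, -0.1669, 0.1169]
tool_rot: [-0.0, -0.669, 0.743, 0.0]
force: [-0.3, -0.4, -0.2]
gripper_width: 0.0118
gripper_force: 39.3
```

```bash
python3 - <<'E'
from h import *
p,r,s=tool(); b=p+r.apply([0,0,.0554]); print(p,b,s['force'],s['moment'],plan([.5321,-.167,.084],174))
E
```

```text
[ 0.53178183 -0.16686883  0.11686152] [ 0.5317558  -0.16686046  0.06146152] [-0.25759021 -0.43150702 -0.18031244] [-0.00764038 -0.02803346 -0.0033933 ] (array([ 0.003, -0.012,  1.095]), array([ 0.005,  0.001, -0.004]))
```

The post's end is 6.5 mm below the mouth with no contact force, so it has entered the bore. I carry on down.

Call:
{"api": "apply_moves", "payload": {
  "series": [
    [[0,-0.01,0.15,0,0,0,255],[0,-0.01,0.3,0,0,0,255],[0,-0.01,0.45,0,0,0,255],[0,-0.01,0.6,0,0,0,255],[0,-0.01,0.75,0,0,0,255],[0,-0.01,0.85,0,0,0,255],[0,-0.01,0.92,0,0,0,255],[0,-0.01,0.97,0,0,0,255],[0,-0.01,1,0,0,0,255],[0,-0.01,1,0,0,0,255]]
  ]
}}

```text
t: 8.88
tool_pos: [0.5321, -0.1669, 0.0871]
tool_rot: [-0.0, -0.669, 0.743, 0.0]
force: [0.4, -0.4, -2.3]
gripper_width: 0.012
gripper_force: 39.3
```

Call:
{"api": "apply_moves", "payload": {
  "series": [
    [[0,0,0.03,0,0,0,255],[0,0,0.06,0,0,0,255],[0,0,0.09,0,0,0,255],[0,0,0.12,0,0,0,255],[0,0,0.14,0,0,0,255],[0,0,0.14,0,0,0,255],[0,0,0.14,0,0,0,255],[0,0,0.14,0,0,0,255],[0,0,0.14,0,0,0,255],[0,0,0.14,0,0,0,255]]
  ]
}}

```text
t: 9.72
tool_pos: [0.5325, -0.1671, 0.0844]
tool_rot: [0.0, -0.669, 0.743, -0.001]
force: [-1.5, 1.1, 5.3]
gripper_width: 0.012
gripper_force: 39.9
```

Contact at z = 0.0844 with 5 N upward means the post's end is at 0.029, which is the socket floor. I release and rise.

Call:
{"api": "apply_moves", "payload": {
  "series": [
    [[0,0,-0.03,0,0,0,255],[0,0,-0.03,0,0,0,220],[0,0,-0.03,0,0,0,180],[0,0,-0.03,0,0,0,120],[0,0,-0.03,0,0,0,100],[0,0,-0.03,0,0,0,100],[0,0,-0.3,0,0,0,100],[0,0,-1,0,0,0,100],[0,0,-2,0,0,0,100],[0,0,-3,0,0,0,100]]
  ]
}}

```text
t: 10.55
tool_pos: [0.5317, -0.167, 0.174]
tool_rot: [-0.001, -0.669, 0.743, 0.0]
force: [1.4, 0.2, 1.2]
gripper_width: 0.0522
gripper_force: 0.0
```

```bash
python3 - <<'E'
from h import *
# foot pose from w1/w4 readings: mouth & plate corners; fit
from scipy.optimize import least_squares
g4=lambda u,v:(220+(u+.5)/4-.5,80+(v+.5)/4-.5); g1=lambda u,v:((u+.5)/1.25-.5,(v+.5)/1.25-.5)
# local points on the foot (z above board top) with pixels
F=[('w4',g4(381,528),(.035,0,.056),3),('w4',g4(247,308),(.065,-.03,.012),1),('w1',g1(371,124),(.065,-.03,.012),1),('w1',g1(497,138),(-.065,-.03,.012),1),('w1',g1(490,194),(-.065,.03,.012),1),('w1',g1(398,162),(.035,0,.056),1)]
B=[('w1',g1(250,86),(-.0+.15,-.075,.0),1),('w1',g1(543,73),(-.15,-.075,0),1),('w1',g1(536,219),(-.15,.075,0),1),('w1',g1(268,230),(.15,.075,0),1),
 ('w1',g1(246,121),(.145,-.042,.036),1),('w1',g1(301,117),(.095,-.042,.036),1),('w1',g1(307,203),(.095,.042,.036),1),('w1',g1(256,205),(.145,.042,.036),1),('w1',g1(341,192),(.058,.032,.031),1),('w4',g4(110,330),(.058,-.032,.031),1)]
def fit(S,x0):
    def f(x):
        o=[]
        for n,uv,l,w in S:
            c,s=np.cos(x[2]),np.sin(x[2]); P=[[x[0]+c*l[0]-s*l[1],x[1]+s*l[0]+c*l[1],.012+l[2]]]; o+=list(w*(proj(n,P)[0]-uv))
        return o
    r=least_squares(f,x0); return r.x,r.fun.round(1)
print(fit(F,[.5,-.16,-.2]));print(fit(B,[.53,-.17,-.06]));p,r,s=tool();print(p,s['gripper_width'],s['qpos'])
E
```

```text
(array([ 0.49756249, -0.16005061, -0.18860518]), array([ 0.5, -0.4,  0.7,  0.3, -0.9,  1.6, -0.2, -0.8, -1.3,  1. , -1.5,
       -0.2]))
(array([ 0.52834243, -0.16812889, -0.07047059]), array([ 0.2, -0. ,  2.4,  1.3,  1.1,  0.8,  1.2, -0.6,  0.3, -1.7, -1.9,
       -0.1,  0.6,  0.9,  2.1,  0.7,  2.6,  0.2, -5. , -0.4]))
[ 0.53165599 -0.16702833  0.17404958] 0.05215091717573551 [ 5.60433241e-02 -7.12489413e-02 -1.29247460e-01  1.33637508e-04
 -1.51435682e+00 -1.61172353e-01]
```

```bash
python3 - <<'E'
from h import *
g=lambda u,v,z:onz('w4',220+(u+.5)/4-.5,80+(v+.5)/4-.5,z)
H=np.array([g(u,v,.012) for u,v in [(118,163),(248,157),(375,152),(503,146),(632,140),(760,134)]]); print('row yaw',np.polyfit(H[:,0],H[:,1],1)[0],np.diff(H[:,0]))
H=np.array([g(u,v,.012) for u,v in [(134,308),(382,297),(508,292),(631,286),(756,281)]]); print('row2 yaw',np.polyfit(H[:,0],H[:,1],1)[0])
a,b=g(20,91,.012),g(780,58,.012); print('edge yaw',(a-b)[1]/(a-b)[0])
a,b=g(247,310,.024),g(797,348,.024); print('foot yaw',(a-b)[1]/(a-b)[0])
print(plan([.4534,-.1518,.19],79.2))
E
```

```text
row yaw -0.06533222160041294 [-0.02696885 -0.02630728 -0.02652247 -0.02670885 -0.02648256]
row2 yaw -0.06639774111634386
edge yaw -0.06701874623666289
foot yaw -0.18149253499411855
(array([-0.231,  2.648, -0.528]), array([ 8.0000e-03, -1.5000e-02,  1.5796e+01]))
```

Call:
{"api": "apply_moves", "payload": {
  "series": [
    [[0,0.3,-0.5,0,0,1.1,100],[0,0.7,-0.53,0,0,2.2,100],[-0.1,1.1,-0.53,0,0,3.3,100],[-0.1,1.6,-0.53,0,0,4.4,100],[-0.2,2.1,-0.53,0,0,5.5,100],[-0.23,2.65,-0.53,0,0,6.6,100],[-0.23,2.65,-0.53,0,0,7.7,100],[-0.23,2.65,-0.53,0,0,8.8,100],[-0.23,2.65,-0.53,0,0,9.9,100],[-0.23,2.65,-0.53,0,0,11,100]]
  ]
}}

```text
t: 11.38
tool_pos: [0.4538, -0.1518, 0.1898]
tool_rot: [0.0, -0.153, 0.988, -0.0]
force: [0.6, -0.0, 0.5]
gripper_width: 0.052
gripper_force: 0.0
```

Call:
{"api": "apply_moves", "payload": {
  "series": [
    [[0,0,0,0,0,1.1,100],[0,0,0,0,0,2.2,100],[0,0,0,0,0,3.3,100],[0,0,0,0,0,4.4,100],[0,0,0,0,0,4.8,100],[0,0,0,0,0,4.8,100],[0,0,0,0,0,4.8,100],[0,0,0,0,0,4.8,100],[0,0,0,0,0,4.8,100],[0,0,0,0,0,4.8,100]]
  ]
}}

```text
t: 12.22
tool_pos: [0.4538, -0.1518, 0.1891]
tool_rot: [0.0, 0.094, 0.996, 0.0]
force: [0.9, 1.0, -0.7]
gripper_width: 0.0521
gripper_force: 0.0
```

```bash
python3 - <<'E'
from h import *
p,r,s=tool(); snap('wrist','w6'); print(p,s['qpos'].round(2) if hasattr(s['qpos'],'round') else s['qpos'],plan([.4534,-.1518,.19],79.4))
yb=-.066; ex=np.array([np.cos(yb),np.sin(yb),0]); ey=np.array([-ex[1],ex[0],0]); B=np.array([.529,-.168,.012])
print(proj('w6',[B+.058*ex+.032*ey+[0,0,.031],B+.058*ex-.032*ey+[0,0,.031],[.4534,-.1518,.054]]).round(0).tolist())
im=cv2.imread('pics/w6.png'); cv2.imwrite('pics/w6b.png',cv2.resize(im[0:240,160:480],None,fx=2.5,fy=2.5,interpolation=cv2.INTER_CUBIC))
E
```

```text
[ 0.45384053 -0.15176387  0.18905489] [ 0.1  -0.29 -0.29 -0.   -1.57 -1.86] (array([ 0.014, -0.004, -0.033]), array([ 0.   , -0.001, -0.033]))
[[357.0, 303.0], [298.0, 310.0], [322.0, 186.0]]
```

View pics/w6b.png

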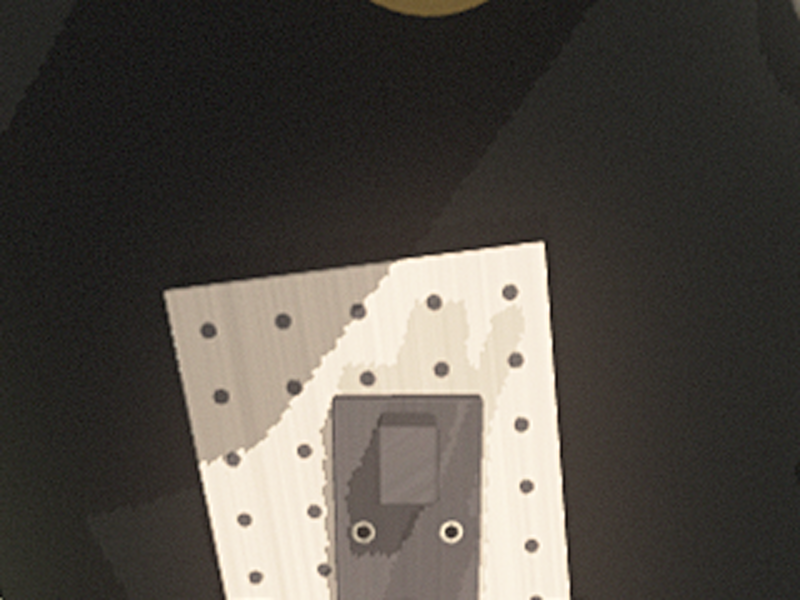

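The crop shows the block's top centred at (409,465). The foot's rear edge is level at (333..481, 396), so the tool is already square to the foot. The board's rear corners are (165,291) and (544,241), with its side edges running down to (227,600) and (569,600). From these I get the board's centre line and the foot's pose.

```bash
python3 - <<'E'
from h import *
g=lambda u,v,z:onz('w6',160+(u+.5)/2.5-.5,(v+.5)/2.5-.5,z)
L1,L2,R1,R2=g(165,291,.012),g(227,600,.012),g(544,241,.012),g(569,600,.012)
print(L1,R1,np.hypot(*(L1-R1)[:2]))
an=lambda a,b:np.arctan2((b-a)[1],(b-a)[0])
print('side yaws',an(L1,L2),an(R1,R2),'rear',an(L1,R1)+np.pi/2, an(L1,R1)-np.pi/2)
H=[g(u,v,.012) for u,v in [(208,330),(283,321),(358,311),(433,302),(510,292)]]; print('row',an(H[0],H[4])-np.pi/2,an(H[4],H[0])-np.pi/2)
print('col',an(g(510,292,.012),g(532,546,.012)),an(g(208,330,.012),g(256,577,.012)))
print('foot edge',an(g(481,395.5,.024),g(333,396,.024))-np.pi/2,'block',g(409,465,.054),'rear mid',g(407,396,.024))
# centre line offset through rear mid and hole row mid with yaw -.066
for yb in(-.062,-.066,-.07):
    ey=np.array([-np.sin(yb),np.cos(yb),0]); 
    m6=(L1+R1)/2
    print(yb,'c=',m6@ey,np.mean(H,0)@ey, 'w1 board',np.array([.529,-.1683,0])@ey)
E
```

```text
[ 0.376863   -0.23388017  0.012     ] [ 0.38612629 -0.08498837  0.012     ] 0.14917967710817767
side yaws -0.06783163873240018 -0.06758444530370886 rear 3.0794578427825137 -0.06213481080727967
row -0.06602014404998902 -3.2076127976397824
col -0.06343437229103724 -0.06189898677928886
foot edge -3.3261873387253242 block [ 0.4535442  -0.15090577  0.054     ] rear mid [ 0.43345952 -0.14786971  0.024     ]
-0.062 c= -0.13549041481410654 -0.13601095581835326 w1 board -0.1351996395528641
-0.066 c= -0.13392677409724527 -0.13437849497349147 w1 board -0.13304491768489046
-0.07 c= -0.13236099055485553 -0.13274388407557683 w1 board -0.13088806710107215
```

Call:
{"api": "apply_moves", "payload": {
  "series": [
    [[0,0,1,0,0,0,100],[0,0,2,0,0,0,100],[0,0,3,0,0,0,100],[0,0,4,0,0,0,100],[0,0,4.7,0,0,0,100],[0,0,5.1,0,0,0,100],[0,0,5.2,0,0,0,100],[0,0,5.25,0,0,0,100],[0,0,5.25,0,0,0,100],[0,0,5.25,0,0,0,100]]
  ],
  "newtons": 50
}}

```text
t: 13.1
tool_pos: [0.4549, -0.1518, 0.0331]
tool_rot: [0.001, 0.094, 0.996, 0.0]
force: [0.2, -0.2, -0.6]
gripper_width: 0.0515
gripper_force: 0.0
```

Call:
{"api": "apply_moves", "payload": {
  "series": [
    [[0,0,0,0,0,0,130],[0,0,0,0,0,0,150],[0,0,0,0,0,0,170],[0,0,0,0,0,0,180],[0,0,0,0,0,0,190],[0,0,0,0,0,0,200],[0,0,0,0,0,0,210],[0,0,0,0,0,0,255],[0,0,0,0,0,0,255],[0,0,0,0,0,0,255]]
  ]
}}

```text
t: 13.93
tool_pos: [0.454, -0.152, 0.032]
tool_rot: [0.0, 0.094, 0.996, -0.0]
force: [-2.6, -1.3, 5.9]
gripper_width: 0.0211
gripper_force: 50.1
```

```bash
python3 - <<'E'
from h import *
p,r,s=tool(); print(p,s['force'],s['moment'],s['gripper_width'],s['gripper_force'],'now yaw turn',plan([.4701,-.1648,p[2]],90-np.degrees(.065)))
E
```

```text
[ 0.45395132 -0.15199063  0.03197214] [-2.64937653 -1.31868853  5.89856697] [-0.33236111  0.77349498 -0.08747364] 0.02111073493155686 50.071722865104675 now yaw turn (array([-0.609, -0.318,  0.   ]), array([-0.004,  0.003, -1.184]))
```

Gripped, 21 mm opening at 50 N. I take off the slight downward press, then slide the foot to just before the stop while squaring and centring it.

Call:
{"api": "apply_moves", "payload": {
  "series": [
    [[0,0,-0.04,0,0,0,255],[-0.08,-0.04,-0.04,0,0,-0.15,255],[-0.16,-0.08,-0.04,0,0,-0.3,255],[-0.25,-0.13,-0.04,0,0,-0.5,255],[-0.34,-0.18,-0.04,0,0,-0.7,255],[-0.43,-0.23,-0.04,0,0,-0.9,255],[-0.52,-0.28,-0.04,0,0,-1.05,255],[-0.61,-0.32,-0.04,0,0,-1.18,255],[-0.61,-0.32,-0.04,0,0,-1.18,255],[-0.61,-0.32,-0.04,0,0,-1.18,255]]
  ]
}}

```text
t: 14.77
tool_pos: [0.4694, -0.1645, 0.032]
tool_rot: [-0.001, 0.033, 0.999, 0.0]
force: [-3.0, 0.0, 0.9]
gripper_width: 0.0211
gripper_force: 49.6
```

```bash
python3 - <<'E'
from h import *
p,r,s=tool(); print(p,s['force'],s['moment'],s['gripper_width'],r.as_matrix().round(4),plan([.4701,-.1648,p[2]],90-np.degrees(.065)))
E
```

```text
[ 0.46944578 -0.16450568  0.03202061] [-2.99905147  0.01589692  0.92314329] [0.05454727 1.10502486 0.06619597] 0.021127685221961866 [[-9.979e-01  6.530e-02 -1.700e-03]
 [ 6.530e-02  9.979e-01  5.000e-04]
 [ 1.700e-03  4.000e-04 -1.000e+00]] (array([-0.022, -0.008, -0.   ]), array([ 0.003, -0.017, -0.003]))
```

Call:
{"api": "apply_moves", "payload": {
  "series": [
    [[-0.04,-0.008,0,0,0,0,255],[-0.08,-0.008,0,0,0,0,255],[-0.12,-0.008,0,0,0,0,255],[-0.16,-0.008,0,0,0,0,255],[-0.2,-0.008,0,0,0,0,255],[-0.2,-0.008,0,0,0,0,255],[-0.2,-0.008,0,0,0,0,255],[-0.2,-0.008,0,0,0,0,255],[-0.2,-0.008,0,0,0,0,255],[-0.2,-0.008,0,0,0,0,255]]
  ]
}}

```text
t: 15.6
tool_pos: [0.4757, -0.1651, 0.0321]
tool_rot: [-0.0, 0.033, 0.999, 0.0]
force: [-2.5, -0.9, -3.4]
gripper_width: 0.021
gripper_force: 49.2
```

```bash
cat > st.py <<'E'
from h import *
p,r,s=tool(); yb=-.065; ex=np.array([np.cos(yb),np.sin(yb),0]); ey=np.array([-ex[1],ex[0],0]); F=np.array(s['force'])
print('pos local',((p-[.530,-.1687,0])@ex*1e3).round(2),((p-[.530,-.1687,0])@ey*1e3).round(2),'z',p[2].round(4),'F',(F@ex).round(2),(F@ey).round(2),F[2].round(2),'M',np.round(s['moment'],3),'yaw',np.round(np.arctan2(*(-r.as_matrix()[:2,0])[::-1]),4),'tilt',(r.as_matrix()[:2,2]).round(4),'t',s['t'])
E
python3 st.py
```

```text
pos local -54.39 0.05 z 0.0321 F -2.45 -1.03 -3.42 M [-0.06   0.864 -0.086] yaw -0.0655 tilt [-0.0006  0.0004] t 15.6
```

Call:
{"api": "apply_moves", "payload": {
  "series": [
    [[-0.02,0,0.015,0,0,0,255],[-0.04,0,0.015,0,0,0,255],[-0.06,0,0.015,0,0,0,255],[-0.08,0,0.015,0,0,0,255],[-0.1,0,0.015,0,0,0,255],[-0.12,0,0.015,0,0,0,255],[-0.14,0,0.015,0,0,0,255],[-0.16,0,0.015,0,0,0,255],[-0.16,0,0.015,0,0,0,255],[-0.16,0,0.015,0,0,0,255]]
  ]
}}

```text
t: 16.43
tool_pos: [0.4807, -0.1655, 0.0321]
tool_rot: [-0.0, 0.033, 0.999, 0.0]
force: [-3.6, 0.3, -2.9]
gripper_width: 0.0207
gripper_force: 49.2
```

```bash
python3 st.py
```

```text
pos local -49.43 -0.01 z 0.0321 F -3.57 0.06 -2.87 M [0.194 1.217 0.048] yaw -0.0654 tilt [-0.0004  0.0002] t 16.4333
```

Call:
{"api": "apply_moves", "payload": {
  "series": [
    [[-0.02,0,0.01,0,0,0,255],[-0.04,0,0.01,0,0,0,255],[-0.06,0,0.01,0,0,0,255],[-0.08,0,0.01,0,0,0,255],[-0.1,0,0.01,0,0,0,255],[-0.12,0,0.01,0,0,0,255],[-0.14,0,0.01,0,0,0,255],[-0.14,0,0.01,0,0,0,255],[-0.14,0,0.01,0,0,0,255],[-0.14,0,0.01,0,0,0,255]]
  ]
}}

```text
t: 17.27
tool_pos: [0.484, -0.1659, 0.032]
tool_rot: [-0.001, 0.033, 0.999, -0.0]
force: [-8.9, 1.3, 1.8]
gripper_width: 0.021
gripper_force: 49.7
```

```bash
cat >> st.py <<'E'
L=[];M=[]
for i in range(8):
    s=env.state(); F=np.array(s['force']); L.append([F@ex,F@ey,F[2]]); M.append(s['moment']); env.capture('scene')
print('avg F',np.mean(L,0).round(2),'sd',np.std(L,0).round(2),'M',np.mean(M,0).round(3),'pos',((np.array(s['tool_pos'])-[.530,-.1687,0])@ex*1e3).round(2))
E
python3 st.py
```

```text
pos local -46.09 -0.16 z 0.032 F -8.95 0.72 1.83 M [0.617 2.796 0.155] yaw -0.0653 tilt [-0.0023  0.    ] t 17.2667
avg F [-8.66  1.32  1.41] sd [0.36 0.62 0.52] M [0.603 2.795 0.144] pos -46.1
```

Call:
{"api": "apply_moves", "payload": {
  "series": [
    [[-0.02,0,0,0,0,0,255],[-0.04,0,0,0,0,0,255],[-0.06,0,0,0,0,0,255],[-0.08,0,0,0,0,0,255],[-0.1,0,0,0,0,0,255],[-0.12,0,0,0,0,0,255],[-0.13,0,0,0,0,0,255],[-0.13,0,0,0,0,0,255],[-0.13,0,0,0,0,0,255],[-0.13,0,0,0,0,0,255]]
  ]
}}

```text
t: 18.5
tool_pos: [0.487, -0.1661, 0.032]
tool_rot: [-0.002, 0.033, 0.999, -0.0]
force: [-11.8, 3.1, 3.9]
gripper_width: 0.0208
gripper_force: 50.1
```

```bash
python3 st.py; cat > comp.py <<'E'
from h import *
snap('scene','sc'); yb=-.0655; ex=np.array([np.cos(yb),np.sin(yb),0]); ey=np.array([-ex[1],ex[0],0]); B=np.array([.530,-.1687,.012])
a=cv2.imread('pics/scene0.png',0).astype(np.float32); b=cv2.imread('pics/sc.png',0).astype(np.float32)
for k in(0,.024): print(k,proj('sc',[B+(.058+k)*ex+y*ey+[0,0,.031] for y in(.032,0,-.032)]).round(1).tolist())
# line profiles along the plate's path (top front edge) at several y
from scipy.ndimage import map_coordinates
for y in(.02,.01,0,-.01,-.02):
    xs=np.arange(.035,.098,.0005); P=proj('sc',[B+x*ex+y*ey+[0,0,.030] for x in xs]); pr=[map_coordinates(i,[P[:,1],P[:,0]],order=1) for i in(a,b)]
    print(y,[q[::6].astype(int).tolist() for q in pr])
E
python3 comp.py
```

```text
pos local -43.05 -0.22 z 0.032 F -12.01 2.35 3.87 M [0.96  4.135 0.163] yaw -0.0653 tilt [-0.0043  0.0001] t 18.5
avg F [-13.15   1.88   4.6 ] sd [0.48 0.52 0.39] M [0.986 4.111 0.168] pos -43.05
0 [[324.5, 185.3], [331.3, 180.0], [337.8, 175.0]]
0.024 [[314.8, 183.0], [321.8, 177.9], [328.4, 172.9]]
0.02 [[113, 103, 168, 176, 177, 179, 176, 179, 190, 219, 233, 223, 151, 73, 56, 52, 69, 99, 114, 119, 113], [175, 143, 107, 51, 46, 64, 85, 140, 194, 188, 189, 213, 235, 240, 223, 134, 67, 64, 118, 129, 121]]
0.01 [[138, 115, 110, 165, 178, 178, 175, 173, 187, 220, 229, 218, 171, 81, 60, 60, 62, 83, 105, 108, 108], [129, 126, 122, 111, 92, 75, 88, 94, 134, 191, 191, 214, 239, 236, 225, 151, 69, 64, 77, 106, 118]]
0 [[139, 140, 135, 121, 177, 176, 175, 179, 190, 221, 232, 226, 216, 174, 177, 178, 154, 128, 99, 105, 109], [128, 127, 129, 125, 118, 113, 100, 90, 87, 98, 150, 208, 236, 238, 229, 208, 162, 133, 106, 104, 113]]
-0.01 [[141, 145, 140, 143, 123, 139, 179, 174, 190, 223, 230, 222, 203, 211, 227, 201, 193, 196, 184, 122, 105], [121, 126, 130, 127, 125, 122, 114, 110, 92, 92, 87, 101, 167, 241, 232, 193, 176, 194, 183, 110, 115]]
-0.02 [[61, 81, 102, 69, 67, 73, 92, 169, 192, 224, 233, 214, 144, 76, 69, 63, 60, 91, 112, 116, 108], [112, 115, 123, 125, 129, 126, 124, 122, 117, 102, 92, 107, 139, 165, 195, 125, 54, 49, 61, 63, 51]]
```

The stop plate's edge has moved about 8.4 mm in the scene image, and the force model gives 8.5 mm, so about 4 mm remain. The push pitches the tool slightly, so I work out a correction for that as well.

```bash
python3 - <<'E'
from h import *
p,r,s=tool(); print(plan(p,90-np.degrees(.0655)),s['force'])
E
```

```text
(array([0., 0., 0.]), array([-0.002, -0.041,  0.002])) [-12.3942588    2.83041491   4.23842296]
```

Call:
{"api": "apply_moves", "payload": {
  "series": [
    [[0,0,0,0,-0.01,0,255],[-0.02,0,0,0,-0.02,0,255],[-0.04,0,-0.01,0,-0.03,0,255],[-0.06,0,-0.01,0,-0.04,0,255],[-0.08,0,-0.02,0,-0.05,0,255],[-0.1,0,-0.02,0,-0.05,0,255],[-0.12,0,-0.02,0,-0.05,0,255],[-0.12,0,-0.02,0,-0.05,0,255],[-0.12,0,-0.02,0,-0.05,0,255],[-0.12,0,-0.02,0,-0.05,0,255]]
  ]
}}

```text
t: 19.78
tool_pos: [0.4897, -0.1663, 0.032]
tool_rot: [-0.001, 0.033, 0.999, -0.0]
force: [-14.6, 4.0, 3.9]
gripper_width: 0.021
gripper_force: 50.1
```

```bash
python3 st.py; python3 comp.py | tail -5
```

```text
pos local -40.36 -0.21 z 0.032 F -14.83 3.08 3.87 M [1.135 4.833 0.154] yaw -0.0655 tilt [-0.0013  0.    ] t 19.7833
avg F [-15.16   2.49   4.  ] sd [0.21 0.55 0.33] M [1.115 4.858 0.175] pos -40.36
0.02 [[113, 103, 168, 176, 177, 179, 176, 179, 190, 219, 233, 223, 151, 73, 56, 52, 69, 99, 114, 119, 113], [193, 166, 136, 103, 53, 46, 72, 96, 152, 193, 187, 190, 215, 238, 242, 200, 118, 83, 115, 129, 122]]
0.01 [[138, 115, 110, 165, 178, 178, 175, 173, 187, 220, 229, 218, 171, 81, 60, 60, 62, 83, 105, 108, 108], [125, 130, 123, 118, 112, 90, 70, 88, 98, 149, 192, 191, 219, 233, 241, 218, 134, 68, 72, 110, 115]]
0 [[139, 140, 135, 121, 177, 176, 175, 179, 190, 221, 232, 226, 216, 174, 177, 178, 154, 128, 99, 105, 109], [124, 126, 127, 129, 123, 117, 110, 94, 91, 89, 102, 164, 218, 241, 237, 228, 187, 132, 100, 103, 113]]
-0.01 [[141, 145, 140, 143, 123, 139, 179, 174, 190, 223, 230, 222, 203, 211, 227, 201, 193, 196, 184, 122, 105], [114, 120, 123, 128, 125, 126, 123, 113, 105, 94, 91, 90, 113, 183, 247, 230, 186, 192, 180, 128, 114]]
-0.02 [[61, 81, 102, 69, 67, 73, 92, 169, 192, 224, 233, 214, 144, 76, 69, 63, 60, 91, 112, 116, 108], [99, 109, 119, 125, 127, 126, 124, 123, 118, 118, 100, 93, 112, 142, 152, 139, 97, 55, 58, 62, 56]]
```

Call:
{"api": "apply_moves", "payload": {
  "series": [
    [[-0.01,0.01,0,0,-0.01,0,255],[-0.02,0.02,-0.01,0,-0.02,0,255],[-0.03,0.02,-0.02,0,-0.02,0,255],[-0.04,0.02,-0.02,0,-0.02,0,255],[-0.045,0.02,-0.02,0,-0.02,0,255],[-0.045,0.02,-0.02,0,-0.02,0,255],[-0.045,0.02,-0.02,0,-0.02,0,255],[-0.045,0.02,-0.02,0,-0.02,0,255],[-0.045,0.02,-0.02,0,-0.02,0,255],[-0.045,0.02,-0.02,0,-0.02,0,255]]
  ]
}}

```text
t: 21.07
tool_pos: [0.4906, -0.1662, 0.032]
tool_rot: [-0.0, 0.033, 0.999, -0.0]
force: [-14.2, 1.8, 1.0]
gripper_width: 0.0211
gripper_force: 49.8
```

```bash
python3 st.py; python3 comp.py | tail -5|head -2; python3 - <<'E'
from h import *
# yaw of the foot vs plate and centring from scene: post top & checks
snap('side','df'); p,r,s=tool(); g=p+np.array([0,0,.0]); yb=-.0655; ex=np.array([np.cos(yb),np.sin(yb),0])
P=p*[1,1,0]+.08*ex+[0,0,.139]
for f in('sc','df'): print(f,'expected post top',proj(f,[P,[.4586,.049,.045],[.6193,.1665,.08]]).round(1).tolist())
a=cv2.imread('pics/scene0.png').astype(int);b=cv2.imread('pics/sc.png').astype(int)
d=np.abs(a-b).max(2); print('vial diff',d[235:265,338:360].max(),'short post diff',d[228:262,224:238].max())
u,v=proj('sc',[P])[0]; q=b.mean(2).astype(int)
for v0 in range(int(v)-5,int(v)+12,2): print(v0,q[v0,int(u)-14:int(u)+15].tolist())
E
```

```text
pos local -39.46 -0.02 z 0.032 F -14.29 0.89 0.99 M [0.354 4.761 0.11 ] yaw -0.066 tilt [-0.0003 -0.0005] t 21.0667
avg F [-14.11   0.1    1.77] sd [0.51 0.38 0.44] M [0.339 4.75  0.122] pos -39.48
0.02 [[113, 103, 168, 176, 177, 179, 176, 179, 190, 219, 233, 223, 151, 73, 56, 52, 69, 99, 114, 119, 113], [168, 164, 150, 111, 67, 48, 64, 85, 111, 170, 189, 190, 207, 232, 241, 239, 157, 67, 112, 128, 121]]
0.01 [[138, 115, 110, 165, 178, 178, 175, 173, 187, 220, 229, 218, 171, 81, 60, 60, 62, 83, 105, 108, 108], [125, 126, 123, 123, 115, 95, 70, 86, 91, 104, 165, 188, 204, 232, 239, 221, 153, 76, 79, 102, 116]]
sc expected post top [[339.4, 139.9], [349.0, 240.1], [228.2, 233.8]]
df expected post top [[341.8, 147.6], [359.1, 240.4], [256.9, 239.9]]
vial diff 22 short post diff 28
134 [190, 193, 195, 193, 195, 193, 193, 192, 201, 199, 200, 194, 197, 197, 196, 195, 197, 198, 196, 192, 192, 193, 194, 193, 192, 198, 190, 197, 193]
136 [191, 192, 191, 192, 191, 193, 196, 198, 199, 199, 196, 201, 202, 196, 198, 200, 201, 199, 196, 190, 190, 190, 193, 197, 198, 198, 199, 200, 198]
138 [190, 1
[... 336 characters left out ...]
8, 198, 200, 204, 132, 114, 126, 128, 118, 111, 188, 200, 197, 199, 194, 196, 192, 194, 194, 199, 196]
144 [190, 191, 193, 190, 192, 194, 191, 195, 199, 197, 200, 201, 129, 116, 123, 132, 117, 113, 183, 197, 196, 196, 194, 198, 195, 194, 194, 195, 195]
146 [188, 186, 190, 187, 192, 192, 192, 189, 194, 196, 195, 199, 131, 120, 121, 128, 113, 112, 186, 199, 193, 193, 195, 196, 195, 195, 191, 193, 192]
148 [191, 190, 191, 190, 189, 191, 194, 195, 196, 196, 198, 200, 133, 116, 124, 127, 114, 93, 181, 194, 195, 191, 194, 195, 192, 190, 189, 188, 189]
150 [188, 185, 190, 186, 190, 191, 195, 198, 197, 192, 197, 198, 131, 117, 119, 127, 117, 79, 181, 198, 192, 189, 188, 188, 191, 190, 191, 191, 187]
```

Call:
{"api": "apply_moves", "payload": {
  "series": [
    [[-0.01,0,0,0,0,0,255],[-0.018,0,0,0,0,0,255],[-0.018,0,0,0,0,0,255],[-0.018,0,0,0,0,0,255],[-0.018,0,0,0,0,0,255],[-0.018,0,0,0,0,0,255],[-0.018,0,0,0,0,0,255],[-0.018,0,0,0,0,0,255],[-0.018,0,0,0,0,0,255],[-0.018,0,0,0,0,0,255]]
  ]
}}

```text
t: 22.4
tool_pos: [0.491, -0.1662, 0.032]
tool_rot: [-0.0, 0.033, 0.999, -0.0]
force: [-14.3, 1.6, 1.7]
gripper_width: 0.0211
gripper_force: 49.8
```

```bash
python3 st.py; python3 -c "
from plant import env
print(env.close_job())"
```

```text
pos local -39.04 -0.01 z 0.032 F -14.42 0.67 1.69 M [0.376 4.918 0.131] yaw -0.0659 tilt [-0.0007 -0.0005] t 22.4
avg F [-14.86  -0.16   1.93] sd [0.51 0.43 0.35] M [0.368 4.903 0.145] pos -39.04
the job is handed in; nothing more can be done
None
```

I handed the job in at about 23 s with no verdict returned: the long post is home in the socket and released, and the gripped foot is held square and centred on the stop, pressed in an estimated 12 mm (about 10 N); the vial and short post showed no movement.

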